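# Tip down the note clips and shut the till

## Task

The customer has been served and the till on the tortilla shop's counter is still open. With the fingertips, first tip every note clip that is still standing up forward so that it lies down on its notes, then gently push the drawer fully home into the cash box, without slamming or forcing it. Leave the things around the till where they are.

Things in the scene. Friction and masses are not known exactly. Their poses are not given: they have to be found in the camera images.
- cash_box: grey steel cash box that faces the robot and is fixed to the counter: 336 mm wide, 330 mm deep, 95 mm high, flat top. Origin: middle of its lower front edge, on the counter; its x axis points into the box (away from the robot, the way the drawer closes), y to the left, z up. Its drawer stands open towards -x. The drawer and its clips belong to this body.
- cash_drawer (a joint): how far the drawer stands out of the box in m: 0 = fully home, with its front flush with the box's front; it starts 0.21 to 0.24 and stops at 0.26. It slides with about 3 N of friction (a little more if moved faster) and stays where it is left. No catch or spring.
- drawer_front (a point): middle of the outer face of the drawer's front panel, 48 mm above the counter. The panel is upright, plain, 320 mm wide, 76 mm high (10 to 86 mm above the counter) and 12 mm thick; the axes are those of the box. Behind the panel come five coin cups, then four note bays side by side, 77 mm apart, walls up to 59 mm above the counter.
- clip0 (a joint): angle in rad of the note clip of the leftmost bay (+y is left): 0 = down on its notes, 1.77 = arm straight up, 2.15 = stop, leaning back towards the box. A light hinge without spring: straight up it balances; farther back it leans on its stop and stays standing, and tipped forward (towards the robot) past upright it drops on its notes by itself. Some clips may be down, or drop in the first half second.
- clip0_hinge (a point): middle of the hinge pin of the leftmost clip, 59 mm above the counter, at the back edge of its note bay; 191 mm behind the drawer's front face. The pin lies along the box's y axis.
- clip0_roller (a point): centre of the roller at the tip of the leftmost clip: roller 44 mm long along the box's y axis, 12 mm diameter, 79 mm from the hinge pin, on a steel arm 18 mm wide and 3 mm thick. Standing against the stop, it is about 132 mm above the counter and 29 mm behind the hinge pin (towards the box), free on all sides; down, about 44 mm above the counter. Clip mass 45 g.
- clip1 (a joint): angle in rad of the note clip of the second from the left bay (+y is left): 0 = down on its notes, 1.77 = arm straight up, 2.15 = stop, leaning back towards the box. A light hinge without spring: straight up it balances; farther back it leans on its stop and stays standing, and tipped forward (towards the robot) past upright it drops on its notes by itself. Some clips may be down, or drop in the first half second.
- clip1_hinge (a point): middle of the hinge pin of the second from the left clip, 59 mm above the counter, at the back edge of its note bay; 191 mm behind the drawer's front face. The pin lies along the box's y axis.
- clip1_roller (a point): centre of the roller at the tip of the second from the left clip: roller 44 mm long along the box's y axis, 12 mm diameter, 79 mm from the hinge pin, on a steel arm 18 mm wide and 3 mm thick. Standing against the stop, it is about 132 mm above the counter and 29 mm behind the hinge pin (towards the box), free on all sides; down, about 44 mm above the counter. Clip mass 45 g.
- clip2 (a joint): angle in rad of the note clip of the third from the left bay (+y is left): 0 = down on its notes, 1.77 = arm straight up, 2.15 = stop, leaning back towards the box. A light hinge without spring: straight up it balances; farther back it leans on its stop and stays standing, and tipped forward (towards the robot) past upright it drops on its notes by itself. Some clips may be down, or drop in the first half second.
- clip2_hinge (a point): middle of the hinge pin of the third from the left clip, 59 mm above the counter, at the back edge of its note bay; 191 mm behind the drawer's front face. The pin lies along the box's y axis.
- clip2_roller (a point): centre of the roller at the tip of the third from the left clip: roller 44 mm long along the box's y axis, 12 mm diameter, 79 mm from the hinge pin, on a steel arm 18 mm wide and 3 mm thick. Standing against the stop, it is about 132 mm above the counter and 29 mm behind the hinge pin (towards the box), free on all sides; down, about 44 mm above the counter. Clip mass 45 g.
- clip3 (a joint): angle in rad of the note clip of the rightmost bay (+y is left): 0 = down on its notes, 1.77 = arm straight up, 2.15 = stop, leaning back towards the box. A light hinge without spring: straight up it balances; farther back it leans on its stop and stays standing, and tipped forward (towards the robot) past upright it drops on its notes by itself. Some clips may be down, or drop in the first half second.
- clip3_hinge (a point): middle of the hinge pin of the rightmost clip, 59 mm above the counter, at the back edge of its note bay; 191 mm behind the drawer's front face. The pin lies along the box's y axis.
- clip3_roller (a point): centre of the roller at the tip of the rightmost clip: roller 44 mm long along the box's y axis, 12 mm diameter, 79 mm from the hinge pin, on a steel arm 18 mm wide and 3 mm thick. Standing against the stop, it is about 132 mm above the counter and 29 mm behind the hinge pin (towards the box), free on all sides; down, about 44 mm above the counter. Clip mass 45 g.
- salsa_jar: glass jar of salsa with a steel cap, 68 mm diameter, 115 mm high, standing to the left of the box, near its front; loose. Origin: centre of its underside
- calculator: flat grey calculator 140 x 80 x 16 mm, lying to the right of the open drawer; loose. Origin: centre of its underside
- stamp: small wooden hand stamp 42 mm diameter, 72 mm high, standing on the counter to the right of the box, near its front; loose. Origin: centre of its underside
- tortilla_warmer: round lidded tortilla warmer, brown, 192 mm diameter, 94 mm high, to the left of the open drawer; loose. Origin: centre of its underside

How it is judged:
By the outcome, as a careful person would: the job done as asked, in the order asked, and still so for the second after the job is handed in, with the robot touching nothing.
It also fails if it takes over 67 s, if anything falls off the work surface, if the arm or the gripper's body presses on something with over 40 N, if the wrist force passes 120 N, or if a joint passes its speed limit or range.

## Robot

A 6-joint arm with a two-finger parallel gripper is mounted at the origin on the work surface. World frame = base frame: x ahead of the robot, y to its left, z up, the work surface at z = 0. Lengths are in m, angles in degrees, forces in N, time in s.
With the tool pointing down it reaches from about 0.3 to 0.75 m from the base axis. Payload 8.5 kg.
Tool frame: the origin (TCP) lies on the centre line of the jaws, within the pads' length; the fingertips stand 19 mm ahead of it and the grasp point (between the pads) is the TCP (env.tcp_to_tips is the z of the fingertips in the tool frame, in m); z points along the fingers, y is the line along which they close (so a half turn about z gives the same grasp; the last joint's range is limited). The gripper opens to 85 mm and grips with 20 to 120 N. Pads are 22 mm wide; open, the fingers measure 114 mm over their backs; the gripper's body (76 mm by 85 mm) begins 54 mm behind the grasp point. The pads swing forward as they close: fully open they stand 13 mm farther back than shut.
Start: joints at [54.471, 21.807, 74.336, -0, 83.858, -12.336], TCP at [0.217, 0.506, 0.25] pointing down, gripper open.
Joint ranges: [-178.18, 178.18], [-50.72, 133.34], [12.68, 142.11], [-81.47, 261.47], [9.98, 163.14], [-165.26, 165.26]. Speed limits (degrees/s): [136.94, 136.94, 180, 180, 180, 180].

## Interface

Orientations are given as a 3x3 rotation matrix whose columns are the frame's x, y, z axes.
In Python, from rig import env gives the robot as it stands.
- The arm moves only by the tool servo_tool, never from a script. Its argument "steps" is a list of rows, each an object of numbers: "tx", "ty", "tz": the shift along the world's x, y, z in cm; "yaw": the turn about the world's z in degrees; "claw": the finger opening in cm, from 0 to 8.54. In form: [{"tx": .., "ty": .., "tz": .., "yaw": .., "claw": ..}, ...]. A call has 1 to 20 rows; each row shifts and turns the commanded pose from where the row before left it; what a row does not reach is not made up. A row lasts 1/10 s, in which the tool goes at most 50 mm and 8.59 degrees, less where a joint would pass 70% of its speed; a pose out of reach is approached as far as the arm can. A call with a gripper value outside its range is refused whole. The fingers move at their own pace and stop on an object; "newtons" is the grip in N (left out, the last holds). Time passes only in rows, so rows that do not move let the fingers close. It gives the time, the measured TCP pose, the force, the opening and the grip force at its end, in the units of the state.
- env.observe(): the state, without advancing time (a new reading comes with each control period).
- env.get_image(name): name is "side" or "top"; returns (picture, depth): 400x640x3 uint8, red, green, blue; 400x640 float32, m along the optical axis (not along the pixel's ray), 0 where there is no reading.
- env.camera_model(name): a dict with "fovy" (degrees; the focal length in pixels is half the picture's height over the tangent of half this angle, whatever the lens; pixels are square), "cx", "cy" (the principal point, pixels), "T" (4x4, takes a point from camera to world coordinates). Camera axes: x right, y down, z forward; pixel columns grow to the right and rows downward; lengths in m; the calibration is good to about 2 mm. A picture is of the moment at which its call begins. camera_model takes no time and is no camera call.
- env.close_job(): hands the job in; it is judged then, once.
The state is a dict: "time_s": time; "q": joint angles; "qvel": joint speeds; "joint_efforts": joint torques, N m; "position": TCP position; "tool_rot": TCP orientation; "ft_force": force on the tool from outside, world axes, zero at the start; "wrist_torque": the same for the moment, N m; "grip_width": finger opening in m; "gripper_force": force on a finger pad.
Only numpy, scipy, OpenCV 4.12 (cv2) and the standard library are available. Lean on these libraries where they do the work, as an engineer would, in place of code of your own. Each camera call takes 0.05 s, during which the arm holds its last target. There are 200 camera calls.

## Working session

There is one attempt and no reset: what is moved stays moved. The work goes in short steps, Python scripts to look and compute and a tool call to move; the robot and the scene stay as the last step left them, time stands still between calls to the robot, and variables do not carry over. Pictures are saved under pics/ and viewed, at most 10 in all, crops included, and the job is handed in when it is done.

Besides the shell and the picture viewer there is one more tool, called after ">>>" by a JSON object that holds its "api" and its "payload". servo_tool: Moves the arm, as the interface text tells. Its arguments: {"type":"object","properties":{"steps":{"type":"array"},"newtons":{"type":"number"}},"required":["steps"]}

```bash
mkdir -p pics; cat > h.py <<'E'
import numpy as np,cv2
from rig import env
def cam(n):
    im,d=env.get_image(n);m=env.camera_model(n)
    f=200/np.tan(np.radians(m["fovy"]/2));v,u=np.mgrid[:400,:640]
    P=np.stack([(u-m["cx"])/f*d,(v-m["cy"])/f*d,d,np.ones_like(d)],-1)@np.array(m["T"]).T
    P[d==0]=np.nan
    return im,P[...,:3],m,f
E
python3 - <<'E'
from h import *
for n in("top","side"):
    im,P,m,f=cam(n);cv2.imwrite(f"pics/{n}0.png",im[...,::-1]);np.save(f"{n}0.npy",P);print(n,m,f)
s=env.observe();print(s["time_s"],s["position"],s["tool_rot"],s["grip_width"],env.tcp_to_tips)
E
```

```text
top {'fovy': 54.15603953367885, 'cx': 318.9829857067754, 'cy': 204.0283905333942, 'T': array([[-0.02014306, -0.98649978,  0.16251903,  0.46280582],
       [-0.99879022,  0.0271486 ,  0.04100073,  0.01669723],
       [-0.04485937, -0.16149654, -0.98585319,  0.96438008],
       [ 0.        ,  0.        ,  0.        ,  1.        ]])} 391.20427031262466
side {'fovy': 51.71818421201493, 'cx': 316.24452447604233, 'cy': 198.87541705696523, 'T': array([[ 0.99458111, -0.0339461 ,  0.0982653 ,  0.48782959],
       [-0.10114434, -0.53456335,  0.83905414, -0.72014659],
       [ 0.02404641, -0.84444638, -0.53510007,  0.55935058],
       [ 0.        ,  0.        ,  0.        ,  1.        ]])} 412.6332662705556
0.1 [0.21645675 0.50536897 0.24977723] [[-9.19186408e-01  3.93821950e-01 -7.86930977e-04]
 [ 3.93822601e-01  9.19185913e-01 -1.00820832e-03]
 [ 3.26281301e-04 -1.23664259e-03 -9.99999182e-01]] 0.08521632979899667 0.019
```

View pics/top0.png

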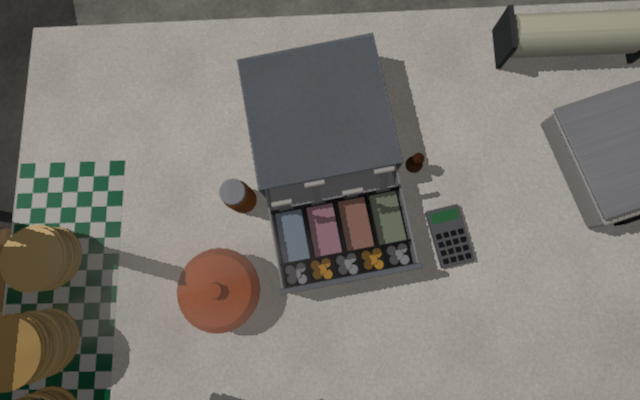

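View pics/side0.png

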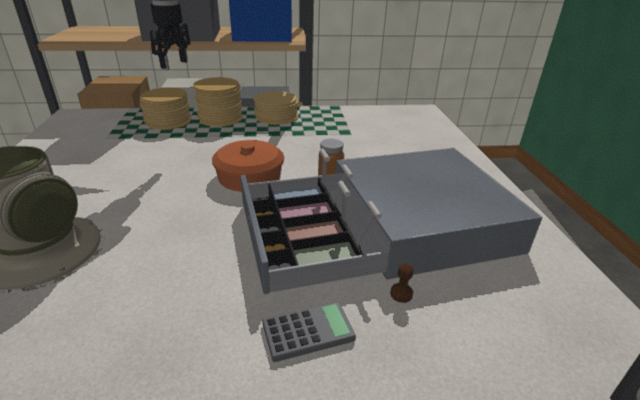

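The pictures show all four clip tips (top view near 282,203; 313,183; 352,191; 385,170), at different angles. I'll close the gripper while the first half second passes, then look again.

>>> {"api": "servo_tool", "payload": {"steps": [{"claw": 0}, {"claw": 0}, {"claw": 0}, {"claw": 0}, {"claw": 0}, {"claw": 0}, {"claw": 0}], "newtons": 30}}

```text
invalid input at $.steps[0]: expected keys tx, ty, tz, yaw, claw
```

```bash
python3 - <<'E'
from h import *
o=[]
for n,(x0,x1,y0,y1) in {"top":(230,440,140,310),"side":(230,430,130,320)}.items():
    im,P,m,f=cam(n);np.save(f"{n}1.npy",P);np.save(f"{n}i.npy",im)
    o.append(cv2.resize(im[y0:y1,x0:x1,::-1],(400,int(400*(y1-y0)/(x1-x0))),interpolation=cv2.INTER_CUBIC))
h=max(a.shape[0] for a in o)
cv2.imwrite("pics/c1.png",np.hstack([np.pad(a,((0,h-a.shape[0]),(0,0),(0,0))) for a in o]))
# box top
P=np.load("top1.npy")
M=(abs(P[...,2]-.095)<.006)&(P[...,0]>.45)&(abs(P[...,1])<.3)
n,l,st,_=cv2.connectedComponentsWithStats(M.astype(np.uint8));k=1+st[1:,4].argmax()
pts=P[l==k][:,:2].astype(np.float32);r=cv2.minAreaRect(pts);print(r,P[l==k][:,2].mean());print(cv2.boxPoints(r))
# drawer-front panel top
M=(abs(P[...,2]-.086)<.008)&(P[...,0]<.45)
n,l,st,_=cv2.connectedComponentsWithStats(M.astype(np.uint8))
for k in range(1,n):
    if st[k,4]>60: print(st[k],P[l==k].mean(0),cv2.minAreaRect(P[l==k][:,:2].astype(np.float32)))
E
```

```text
((0.831472635269165, 0.05441047251224518), (0.33161234855651855, 0.3364948332309723), 9.493918418884277) 0.09518464815664408
[[ 0.6401863   0.19300488]
 [ 0.6956887  -0.13888103]
 [ 1.022759   -0.08418393]
 [ 0.96725655  0.24770197]]
[279 273 116  22 569] [0.43117104 0.0343138  0.08568134] ((0.4339258074760437, 0.019476749002933502), (0.01208000723272562, 0.25752702355384827), 9.518550872802734)
[193 277  44  38 718] [0.41666337 0.2924436  0.08153317] ((0.4082034230232239, 0.2925352156162262), (0.09778290241956711, 0.080878846347332), 88.8736572265625)
[ 24 313  33  73 319] [0.31695037 0.66475363 0.08742409] ((0.3057597875595093, 0.6807982921600342), (0.15339668095111847, 0.07100208103656769), 7.906022071838379)
```

View pics/c1.png

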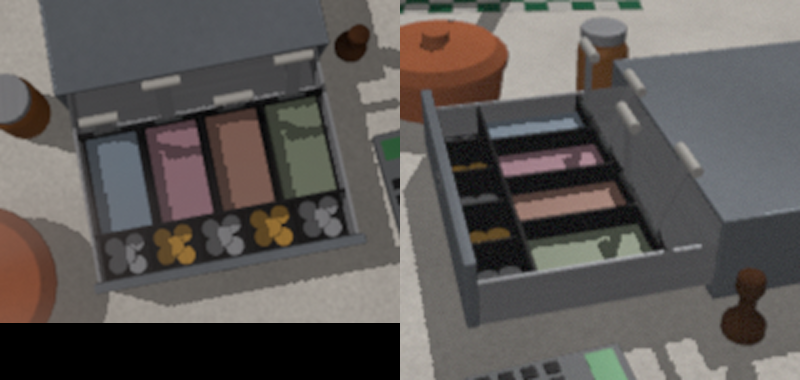

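Crop: four white rollers, clip0 and clip2 farther forward than clip1 and clip3. The move was refused for lack of keys, so I'll resend it in full.

>>> {"api": "servo_tool", "payload": {"steps": [{"tx": 0, "ty": 0, "tz": 0, "yaw": 0, "claw": 0}, {"tx": 0, "ty": 0, "tz": 0, "yaw": 0, "claw": 0}, {"tx": 0, "ty": 0, "tz": 0, "yaw": 0, "claw": 0}, {"tx": 0, "ty": 0, "tz": 0, "yaw": 0, "claw": 0}, {"tx": 0, "ty": 0, "tz": 0, "yaw": 0, "claw": 0}, {"tx": 0, "ty": 0, "tz": 0, "yaw": 0, "claw": 0}], "newtons": 30}}

```text
time_s: 0.8
position: [0.2166, 0.5055, 0.2503]
tool_rot: [[-0.919, 0.394, 0.0], [0.394, 0.919, 0.0], [-0.0, 0.0, -1.0]]
ft_force: [0.2, -1.1, 0.2]
grip_width: 0.0006
gripper_force: 0.0
```

```bash
cat > m.py <<'E'
from h import *
import sys
c,s=np.cos(np.radians(9.5)),np.sin(np.radians(9.5))
A=np.array([c,s]);B=np.array([-s,c]);O=np.array([.668,.027])
def tobox(P): d=P[...,:2]-O;return d@A,d@B
o=[]
for n,(x0,x1,y0,y1) in {"top":(230,440,140,310),"side":(230,430,130,320)}.items():
    im,P,m,f=cam(n)
    o.append(cv2.resize(im[y0:y1,x0:x1,::-1],(400,int(400*(y1-y0)/(x1-x0))),interpolation=cv2.INTER_CUBIC))
    x,y=tobox(P);z=P[...,2]
    i=im.astype(int)
    M=(z>.098)&(z<.16)&(x>-.19)&(x<.06)&(abs(y)<.16)&(i.min(-1)>125)
    N,l,st,_=cv2.connectedComponentsWithStats(M.astype(np.uint8))
    for k in range(1,N):
        if st[k,4]>12:
            q=l==k;print(n,st[k],"box med",*np.round([np.median(x[q]),np.median(y[q]),np.median(z[q]),z[q].max()],4),"world",np.round(np.median(P[q],0),4))
    M=(abs(z-.086)<.006)&(x<-.17)&(x>-.28)&(abs(y)<.162)
    if n=="top":
        print("panel x",np.percentile(x[M],[3,50,97]),"y",np.percentile(y[M],[1,99]))
    for nm,M in {"stamp":(z>.02)&(x>-.1)&(x<.1)&(y<-.175)&(y>-.28),"calc":(z>.01)&(x<-.05)&(y<-.175)&(y>-.33)&(z<.03)}.items():
        if M.any(): print(n,nm,x[M].min(),x[M].max(),y[M].min(),y[M].max(),z[M].max())
h=max(a.shape[0] for a in o)
cv2.imwrite(f"pics/{sys.argv[1]}.png",np.hstack([np.pad(a,((0,h-a.shape[0]),(0,0),(0,0))) for a in o]))
st=env.observe();print(st["time_s"],st["position"],st["grip_width"],st["ft_force"])
E
python3 m.py c2
```

```text
top [375 167  19   6  49] box med -0.0163 -0.1167 0.1377 0.1412 world [ 0.6716 -0.0908  0.1377]
top [305 180  19   6  49] box med -0.0162 0.0376 0.1389 0.1412 world [0.6455 0.0609 0.1389]
top [343 188  19   6  53] box med -0.0503 -0.0394 0.1437 0.146 world [ 0.6247 -0.0202  0.1437]
top [272 200  19   6  51] box med -0.0455 0.1143 0.1442 0.147 world [0.6044 0.1322 0.1442]
panel x [-0.23769424 -0.23201079 -0.226376  ] y [-0.15600059  0.15651374]
top stamp -0.0019594300995956584 0.02418286533320874 -0.22468201772457885 -0.19892367825737736 0.07303783971077804
top calc -0.24993770933839515 -0.107638843039099 -0.2978592362194098 -0.211609805927101 0.023922389468746252
side [320 149   8   8  29] box med -0.049 0.1109 0.1436 0.1461 world [0.6016 0.128  0.1436]
side [343 164   9  10  41] box med -0.0192 0.0353 0.1377 0.1399 world [0.6435 0.0588 0.1377]
side [339 181  10  11  46] box med -0.0532 -0.0443 0.1436 0.1457 world [ 0.6228 -0.0255  0.1436]
side [368 201  12  13  61] box med -0.0187 -0.1211 0.1381 0.14 world [ 0.6692 -0.0953  0.1381]
side stamp -0.0026746819366728044 0.02356280685569117 -0.23134845288403952 -0.20451506170046915 0.07217144524274044
side calc -0.24999525470003672 -0.10757722721386771 -0.3033766785000553 -0.21612390013627023 0.02115339689410145
0.9 [0.21659065 0.50554248 0.25031893] 5.979970943660678e-06 [-0.02339929 -0.99007316  0.46466671]
```

View pics/c2.png

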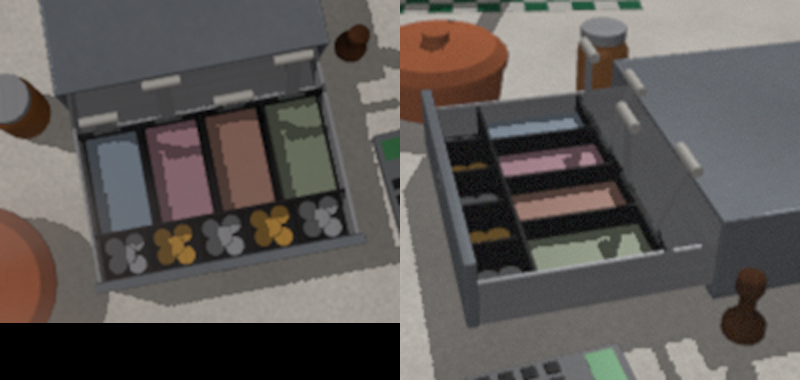

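All four clips are standing: 0 and 2 are near upright (roller at box x ≈ -0.048, z ≈ 0.138), and 1 and 3 are on their stops (x ≈ -0.018, z ≈ 0.132). This agrees with the hinge at x = -0.047 and the drawer 0.238 m out. I'll go above and behind clip0 with the fingers closed.

>>> {"api": "servo_tool", "payload": {"steps": [{"tx": 2.8, "ty": -2.25, "tz": 0, "yaw": 2, "claw": 0}, {"tx": 2.8, "ty": -2.25, "tz": 0, "yaw": 2, "claw": 0}, {"tx": 2.8, "ty": -2.25, "tz": 0, "yaw": 2, "claw": 0}, {"tx": 2.8, "ty": -2.25, "tz": 0, "yaw": 2, "claw": 0}, {"tx": 2.8, "ty": -2.25, "tz": 0, "yaw": 2, "claw": 0}, {"tx": 2.8, "ty": -2.25, "tz": 0, "yaw": 2, "claw": 0}, {"tx": 2.8, "ty": -2.25, "tz": 0, "yaw": 2, "claw": 0}, {"tx": 2.8, "ty": -2.25, "tz": 0, "yaw": 2, "claw": 0}, {"tx": 2.8, "ty": -2.25, "tz": 0, "yaw": 2, "claw": 0}, {"tx": 2.8, "ty": -2.25, "tz": 0, "yaw": 2, "claw": 0}, {"tx": 2.8, "ty": -2.25, "tz": 0, "yaw": 2, "claw": 0}, {"tx": 2.8, "ty": -2.25, "tz": 0, "yaw": 2, "claw": 0}, {"tx": 2.8, "ty": -2.25, "tz": 0, "yaw": 2, "claw": 0}, {"tx": 2.8, "ty": -2.25, "tz": 0, "yaw": 2, "claw": 0}, {"tx": 2.8, "ty": -2.25, "tz": 0, "yaw": 2.4, "claw": 0}, {"tx": 2.8, "ty": -2.25, "tz": 0, "yaw": 2.4, "claw": 0}, {"tx": 0, "ty": 0, "tz": 0, "yaw": 0, "claw": 0}, {"tx": 0, "ty": 0, "tz": 0, "yaw": 0, "claw": 0}]}}

```text
time_s: 2.7
position: [0.6647, 0.1452, 0.2497]
tool_rot: [[-0.986, -0.166, -0.001], [-0.166, 0.986, 0.0], [0.001, 0.0, -1.0]]
ft_force: [-0.5, 0.5, 0.1]
grip_width: -0.0001
gripper_force: 0.0
```

>>> {"api": "servo_tool", "payload": {"steps": [{"tx": 0.4, "ty": -0.2, "tz": -3, "yaw": 0, "claw": 0}, {"tx": 0, "ty": 0, "tz": -3, "yaw": 0, "claw": 0}, {"tx": 0, "ty": 0, "tz": -3, "yaw": 0, "claw": 0}, {"tx": 0, "ty": 0, "tz": -1.9, "yaw": 0, "claw": 0}, {"tx": 0, "ty": 0, "tz": 0, "yaw": 0, "claw": 0}, {"tx": -1, "ty": -0.17, "tz": 0, "yaw": 0, "claw": 0}, {"tx": -1, "ty": -0.17, "tz": 0, "yaw": 0, "claw": 0}, {"tx": -1, "ty": -0.17, "tz": 0, "yaw": 0, "claw": 0}, {"tx": -1, "ty": -0.17, "tz": 0, "yaw": 0, "claw": 0}, {"tx": -1, "ty": -0.17, "tz": 0, "yaw": 0, "claw": 0}, {"tx": -1, "ty": -0.17, "tz": 0, "yaw": 0, "claw": 0}, {"tx": -1, "ty": -0.17, "tz": 0, "yaw": 0, "claw": 0}, {"tx": -1, "ty": -0.17, "tz": 0, "yaw": 0, "claw": 0}, {"tx": 0, "ty": 0, "tz": 0, "yaw": 0, "claw": 0}, {"tx": 0, "ty": 0, "tz": 2.5, "yaw": 0, "claw": 0}, {"tx": 0, "ty": 0, "tz": 2.5, "yaw": 0, "claw": 0}, {"tx": 0, "ty": 0, "tz": 2.5, "yaw": 0, "claw": 0}, {"tx": 0, "ty": 0, "tz": 0, "yaw": 0, "claw": 0}]}}

```text
time_s: 4.5
position: [0.5901, 0.1305, 0.221]
tool_rot: [[-0.986, -0.167, 0.009], [-0.167, 0.986, 0.0], [-0.008, -0.001, -1.0]]
ft_force: [0.6, 0.3, 0.8]
grip_width: 0.0002
gripper_force: 0.0
```

```bash
python3 m.py c3
```

```text
top [374 167  20   6  60] box med -0.0166 -0.1164 0.1377 0.142 world [ 0.6714 -0.0906  0.1377]
top [305 180  19   6  58] box med -0.0164 0.037 0.1383 0.1408 world [0.6458 0.0609 0.1383]
top [343 188  19   6  60] box med -0.0502 -0.0395 0.1437 0.1472 world [ 0.6246 -0.0202  0.1437]
panel x [-0.23771337 -0.23200497 -0.22635295] y [-0.15603162  0.14091846]
top stamp -0.0018362975971146771 0.024374511756659903 -0.22430364888882312 -0.19890818834963309 0.07300744194869424
top calc -0.2498537629446841 -0.10753237337399817 -0.29801686348876005 -0.21152218248750987 0.02250116086275189
side [343 164   9  10  42] box med -0.0189 0.0347 0.1379 0.1403 world [0.6435 0.058  0.1379]
side [339 181  10  11  49] box med -0.0531 -0.0439 0.1438 0.1458 world [ 0.6228 -0.0249  0.1438]
side [368 201  12  13  63] box med -0.0189 -0.1201 0.138 0.1404 world [ 0.6696 -0.0948  0.138 ]
side stamp -0.002731541070796327 0.02390940577924996 -0.23116474354399077 -0.20465395894235044 0.07197299529435564
side calc -0.250356863891047 -0.10790661342159028 -0.304223768740127 -0.21544562524161548 0.020913531097018545
4.6 [0.58879788 0.13030922 0.21715633] -2.2327869253046745e-05 [ 0.30742983 -0.53346747 -0.10772611]
```

View pics/c3.png

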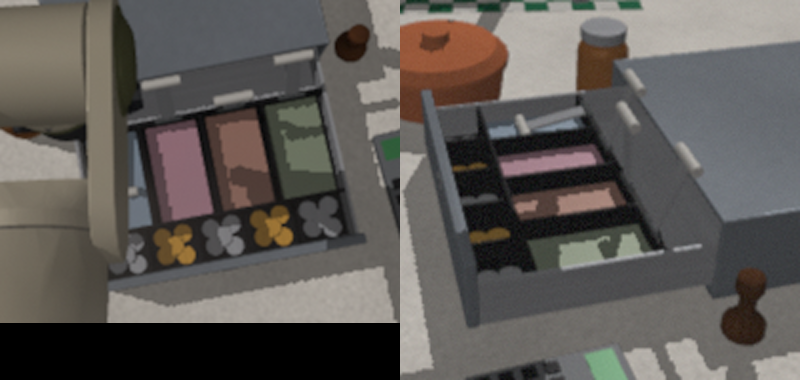

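clip0 lies down (its white tip is now at side-crop 522,125 in the blue bay) and nothing else moved. Next is clip1.

>>> {"api": "servo_tool", "payload": {"steps": [{"tx": 2.32, "ty": -1.58, "tz": 0, "yaw": 0, "claw": 0}, {"tx": 2.32, "ty": -1.58, "tz": 0, "yaw": 0, "claw": 0}, {"tx": 2.32, "ty": -1.58, "tz": 0, "yaw": 0, "claw": 0}, {"tx": 2.32, "ty": -1.58, "tz": 0, "yaw": 0, "claw": 0}, {"tx": 0, "ty": 0, "tz": 0, "yaw": 0, "claw": 0}, {"tx": 0, "ty": 0, "tz": -2.5, "yaw": 0, "claw": 0}, {"tx": 0, "ty": 0, "tz": -2.5, "yaw": 0, "claw": 0}, {"tx": 0, "ty": 0, "tz": -2.5, "yaw": 0, "claw": 0}, {"tx": 0, "ty": 0, "tz": 0, "yaw": 0, "claw": 0}, {"tx": -1.15, "ty": -0.19, "tz": 0, "yaw": 0, "claw": 0}, {"tx": -1.15, "ty": -0.19, "tz": 0, "yaw": 0, "claw": 0}, {"tx": -1.15, "ty": -0.19, "tz": 0, "yaw": 0, "claw": 0}, {"tx": -1.15, "ty": -0.19, "tz": 0, "yaw": 0, "claw": 0}, {"tx": -1.15, "ty": -0.19, "tz": 0, "yaw": 0, "claw": 0}, {"tx": -1.15, "ty": -0.19, "tz": 0, "yaw": 0, "claw": 0}, {"tx": -1.15, "ty": -0.19, "tz": 0, "yaw": 0, "claw": 0}, {"tx": 0, "ty": 0, "tz": 2.5, "yaw": 0, "claw": 0}, {"tx": 0, "ty": 0, "tz": 2.5, "yaw": 0, "claw": 0}, {"tx": 0, "ty": 0, "tz": 2.5, "yaw": 0, "claw": 0}, {"tx": 0, "ty": 0, "tz": 0, "yaw": 0, "claw": 0}]}}

```text
time_s: 6.6
position: [0.602, 0.0537, 0.2211]
tool_rot: [[-0.986, -0.167, 0.008], [-0.167, 0.986, -0.001], [-0.008, -0.002, -1.0]]
ft_force: [0.2, -0.1, -0.0]
grip_width: 0.0001
gripper_force: 0.0
```

>>> {"api": "servo_tool", "payload": {"steps": [{"tx": 2.32, "ty": -1.56, "tz": 0, "yaw": 0, "claw": 0}, {"tx": 2.32, "ty": -1.56, "tz": 0, "yaw": 0, "claw": 0}, {"tx": 2.32, "ty": -1.56, "tz": 0, "yaw": 0, "claw": 0}, {"tx": 2.32, "ty": -1.56, "tz": 0, "yaw": 0, "claw": 0}, {"tx": 0, "ty": 0, "tz": 0, "yaw": 0, "claw": 0}, {"tx": 0, "ty": 0, "tz": -2.5, "yaw": 0, "claw": 0}, {"tx": 0, "ty": 0, "tz": -2.5, "yaw": 0, "claw": 0}, {"tx": 0, "ty": 0, "tz": -2.5, "yaw": 0, "claw": 0}, {"tx": 0, "ty": 0, "tz": 0, "yaw": 0, "claw": 0}, {"tx": -1.15, "ty": -0.19, "tz": 0, "yaw": 0, "claw": 0}, {"tx": -1.15, "ty": -0.19, "tz": 0, "yaw": 0, "claw": 0}, {"tx": -1.15, "ty": -0.19, "tz": 0, "yaw": 0, "claw": 0}, {"tx": -1.15, "ty": -0.19, "tz": 0, "yaw": 0, "claw": 0}, {"tx": -1.15, "ty": -0.19, "tz": 0, "yaw": 0, "claw": 0}, {"tx": -1.15, "ty": -0.19, "tz": 0, "yaw": 0, "claw": 0}, {"tx": -1.15, "ty": -0.19, "tz": 0, "yaw": 0, "claw": 0}, {"tx": 0, "ty": 0, "tz": 2.5, "yaw": 0, "claw": 0}, {"tx": 0, "ty": 0, "tz": 2.5, "yaw": 0, "claw": 0}, {"tx": 0, "ty": 0, "tz": 2.5, "yaw": 0, "claw": 0}, {"tx": 0, "ty": 0, "tz": 0, "yaw": 0, "claw": 0}]}}

```text
time_s: 8.6
position: [0.6142, -0.0221, 0.2217]
tool_rot: [[-0.986, -0.167, 0.008], [-0.167, 0.986, -0.002], [-0.008, -0.003, -1.0]]
ft_force: [-0.8, 0.3, -0.5]
grip_width: -0.0004
gripper_force: 0.0
```

>>> {"api": "servo_tool", "payload": {"steps": [{"tx": 2.32, "ty": -1.56, "tz": 0, "yaw": 0, "claw": 0}, {"tx": 2.32, "ty": -1.56, "tz": 0, "yaw": 0, "claw": 0}, {"tx": 2.32, "ty": -1.56, "tz": 0, "yaw": 0, "claw": 0}, {"tx": 2.32, "ty": -1.56, "tz": 0, "yaw": 0, "claw": 0}, {"tx": 0, "ty": 0, "tz": 0, "yaw": 0, "claw": 0}, {"tx": 0, "ty": 0, "tz": -2.5, "yaw": 0, "claw": 0}, {"tx": 0, "ty": 0, "tz": -2.5, "yaw": 0, "claw": 0}, {"tx": 0, "ty": 0, "tz": -2.5, "yaw": 0, "claw": 0}, {"tx": 0, "ty": 0, "tz": 0, "yaw": 0, "claw": 0}, {"tx": -1.15, "ty": -0.19, "tz": 0, "yaw": 0, "claw": 0}, {"tx": -1.15, "ty": -0.19, "tz": 0, "yaw": 0, "claw": 0}, {"tx": -1.15, "ty": -0.19, "tz": 0, "yaw": 0, "claw": 0}, {"tx": -1.15, "ty": -0.19, "tz": 0, "yaw": 0, "claw": 0}, {"tx": -1.15, "ty": -0.19, "tz": 0, "yaw": 0, "claw": 0}, {"tx": -1.15, "ty": -0.19, "tz": 0, "yaw": 0, "claw": 0}, {"tx": -1.15, "ty": -0.19, "tz": 0, "yaw": 0, "claw": 0}, {"tx": 0, "ty": 0, "tz": 2.5, "yaw": 0, "claw": 0}, {"tx": 0, "ty": 0, "tz": 2.5, "yaw": 0, "claw": 0}, {"tx": 0, "ty": 0, "tz": 2.5, "yaw": 0, "claw": 0}, {"tx": 0, "ty": 0, "tz": 0, "yaw": 0, "claw": 0}]}}

```text
time_s: 10.6
position: [0.6265, -0.0978, 0.2221]
tool_rot: [[-0.986, -0.167, 0.009], [-0.167, 0.986, -0.003], [-0.008, -0.004, -1.0]]
ft_force: [0.7, -0.9, -0.0]
grip_width: 0.0001
gripper_force: 0.0
```

```bash
python3 m.py c4
```

```text
panel x [-0.23777839 -0.23197472 -0.22638221] y [0.04124847 0.15844991]
top stamp -0.09152529397172904 -0.05077848567316023 -0.18200004375881307 -0.17512421020019664 0.5015360165710856
top calc -0.24970909601322816 -0.11950414631721375 -0.2978085792374125 -0.21684420524287953 0.022448155176029272
side stamp -0.09998896639203557 0.024199222200682872 -0.23073832559856744 -0.17500109003255393 0.4953375563761261
side calc -0.25033403812088517 -0.10820303537322826 -0.302958227750406 -0.21698001607298803 0.022065213555257257
10.7 [ 0.62536126 -0.09759216  0.21784042] 3.059271160772419e-05 [ 0.56547627  0.65868318 -0.40938318]
```

View pics/c4.png

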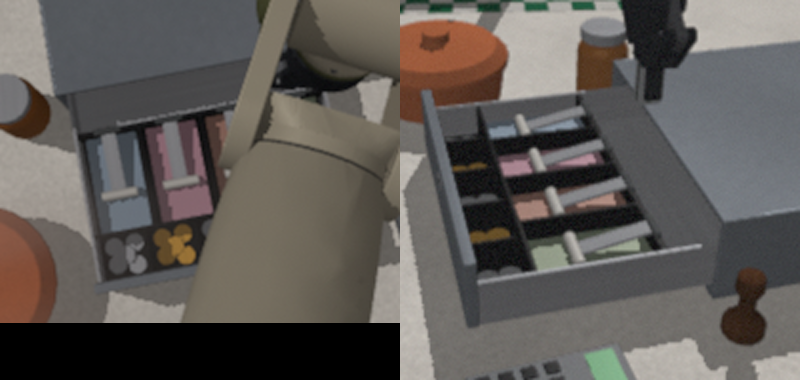

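All four clips lie down (side-crop tips 522,125; 537,160; 553,198; 573,246), and the drawer front is still at x = -0.238. Next I move in front of the panel.

>>> {"api": "servo_tool", "payload": {"steps": [{"tx": -3.16, "ty": 0.94, "tz": 0, "yaw": 0, "claw": 0}, {"tx": -3.16, "ty": 0.94, "tz": 0, "yaw": 0, "claw": 0}, {"tx": -3.16, "ty": 0.94, "tz": 0, "yaw": 0, "claw": 0}, {"tx": -3.16, "ty": 0.94, "tz": 0, "yaw": 0, "claw": 0}, {"tx": -3.16, "ty": 0.94, "tz": 0, "yaw": 0, "claw": 0}, {"tx": -3.16, "ty": 0.94, "tz": 0, "yaw": 0, "claw": 0}, {"tx": -3.16, "ty": 0.94, "tz": 0, "yaw": 0, "claw": 0}, {"tx": -3.16, "ty": 0.94, "tz": 0, "yaw": 0, "claw": 0}, {"tx": 0, "ty": 0, "tz": 0, "yaw": 0, "claw": 0}, {"tx": 0, "ty": 0, "tz": 0, "yaw": 0, "claw": 0}, {"tx": 0, "ty": 0, "tz": -2.45, "yaw": 0, "claw": 0}, {"tx": 0, "ty": 0, "tz": -2.45, "yaw": 0, "claw": 0}, {"tx": 0, "ty": 0, "tz": -2.45, "yaw": 0, "claw": 0}, {"tx": 0, "ty": 0, "tz": -2.45, "yaw": 0, "claw": 0}, {"tx": 0, "ty": 0, "tz": -2.45, "yaw": 0, "claw": 0}, {"tx": 0, "ty": 0, "tz": -2.45, "yaw": 0, "claw": 0}, {"tx": 0, "ty": 0, "tz": 0, "yaw": 0, "claw": 0}, {"tx": 0, "ty": 0, "tz": 0, "yaw": 0, "claw": 0}]}}

```text
time_s: 12.5
position: [0.3733, -0.023, 0.0694]
tool_rot: [[-0.986, -0.167, -0.001], [-0.167, 0.986, 0.0], [0.001, 0.0, -1.0]]
ft_force: [0.3, -0.7, 0.2]
grip_width: 0.0001
gripper_force: 0.0
```

>>> {"api": "servo_tool", "payload": {"steps": [{"tx": 0.99, "ty": 0.17, "tz": 0, "yaw": 0, "claw": 0}, {"tx": 0.99, "ty": 0.17, "tz": 0, "yaw": 0, "claw": 0}, {"tx": 0.99, "ty": 0.17, "tz": 0, "yaw": 0, "claw": 0}, {"tx": 0.79, "ty": 0.13, "tz": 0, "yaw": 0, "claw": 0}, {"tx": 0.3, "ty": 0.05, "tz": 0, "yaw": 0, "claw": 0}, {"tx": 0.3, "ty": 0.05, "tz": 0, "yaw": 0, "claw": 0}, {"tx": 0.3, "ty": 0.05, "tz": 0, "yaw": 0, "claw": 0}, {"tx": 0.3, "ty": 0.05, "tz": 0, "yaw": 0, "claw": 0}, {"tx": 0.3, "ty": 0.05, "tz": 0, "yaw": 0, "claw": 0}, {"tx": 0.3, "ty": 0.05, "tz": 0, "yaw": 0, "claw": 0}, {"tx": 0.4, "ty": 0.07, "tz": 0, "yaw": 0, "claw": 0}, {"tx": 0.49, "ty": 0.08, "tz": 0, "yaw": 0, "claw": 0}, {"tx": 0.49, "ty": 0.08, "tz": 0, "yaw": 0, "claw": 0}, {"tx": 0.49, "ty": 0.08, "tz": 0, "yaw": 0, "claw": 0}, {"tx": 0.49, "ty": 0.08, "tz": 0, "yaw": 0, "claw": 0}, {"tx": 0.49, "ty": 0.08, "tz": 0, "yaw": 0, "claw": 0}, {"tx": 0.49, "ty": 0.08, "tz": 0, "yaw": 0, "claw": 0}, {"tx": 0.49, "ty": 0.08, "tz": 0, "yaw": 0, "claw": 0}, {"tx": 0.49, "ty": 0.08, "tz": 0, "yaw": 0, "claw": 0}, {"tx": 0.49, "ty": 0.08, "tz": 0, "yaw": 0, "claw": 0}]}}

```text
time_s: 14.5
position: [0.4767, -0.0054, 0.0693]
tool_rot: [[-0.986, -0.167, -0.0], [-0.167, 0.986, 0.0], [0.0, 0.0, -1.0]]
ft_force: [-3.1, 0.3, -0.7]
grip_width: 0.0002
gripper_force: 1.3
```

>>> {"api": "servo_tool", "payload": {"steps": [{"tx": 0.6, "ty": 0.1, "tz": 0, "yaw": 0, "claw": 0}, {"tx": 0.6, "ty": 0.1, "tz": 0, "yaw": 0, "claw": 0}, {"tx": 0.6, "ty": 0.1, "tz": 0, "yaw": 0, "claw": 0}, {"tx": 0.6, "ty": 0.1, "tz": 0, "yaw": 0, "claw": 0}, {"tx": 0.6, "ty": 0.1, "tz": 0, "yaw": 0, "claw": 0}, {"tx": 0.6, "ty": 0.1, "tz": 0, "yaw": 0, "claw": 0}, {"tx": 0.6, "ty": 0.1, "tz": 0, "yaw": 0, "claw": 0}, {"tx": 0.6, "ty": 0.1, "tz": 0, "yaw": 0, "claw": 0}, {"tx": 0.6, "ty": 0.1, "tz": 0, "yaw": 0, "claw": 0}, {"tx": 0.6, "ty": 0.1, "tz": 0, "yaw": 0, "claw": 0}, {"tx": 0.6, "ty": 0.1, "tz": 0, "yaw": 0, "claw": 0}, {"tx": 0.6, "ty": 0.1, "tz": 0, "yaw": 0, "claw": 0}, {"tx": 0.6, "ty": 0.1, "tz": 0, "yaw": 0, "claw": 0}, {"tx": 0.6, "ty": 0.1, "tz": 0, "yaw": 0, "claw": 0}, {"tx": 0.6, "ty": 0.1, "tz": 0, "yaw": 0, "claw": 0}, {"tx": 0.6, "ty": 0.1, "tz": 0, "yaw": 0, "claw": 0}, {"tx": 0.6, "ty": 0.1, "tz": 0, "yaw": 0, "claw": 0}, {"tx": 0.6, "ty": 0.1, "tz": 0, "yaw": 0, "claw": 0}, {"tx": 0.6, "ty": 0.1, "tz": 0, "yaw": 0, "claw": 0}, {"tx": 0.6, "ty": 0.1, "tz": 0, "yaw": 0, "claw": 0}]}}

```text
time_s: 16.5
position: [0.5969, 0.0146, 0.0693]
tool_rot: [[-0.986, -0.167, 0.0], [-0.167, 0.986, -0.0], [-0.0, -0.0, -1.0]]
ft_force: [-2.8, 1.9, 0.0]
grip_width: -0.0003
gripper_force: 1.4
```

```bash
python3 - <<'E'
import sys;sys.argv=["m","c5"]
from m import *
p=np.array(st["position"]);print("tcp box",tobox(p))
im,P,m,f=cam("side");x,y=tobox(P);z=P[...,2]
# outer face of the panel seen obliquely: top edge of the panel
M=(abs(z-.086)<.003)&(x<-.01)&(x>-.15)&(abs(y)<.155)&(abs(y)>.06)
print("panel top x",np.percentile(x[M],[1,5,50,95]),M.sum())
E
```

```text
Traceback (most recent call last):
  File "m.py", line 19, in <module>
    print("panel x",np.percentile(x[M],[3,50,97]),"y",np.percentile(y[M],[1,99]))
                    ~~~~~~~~~~~~~^^^^^^^^^^^^^^^^
IndexError: index -1 is out of bounds for axis 0 with size 0
```

```bash
sed -i 's/    if n=="top":/    if n=="top" and M.any():/' m.py; python3 - <<'E'
import sys;sys.argv=["m","c5"]
from m import *
p=np.array(st["position"]);print("tcp box",tobox(p))
im,P,m,f=cam("side");x,y=tobox(P);z=P[...,2]
M=(z>.07)&(z<.09)&(x<-.01)&(x>-.15)&(abs(y)<.155)&(abs(y)>.06)
print("panel top x",np.percentile(x[M],[0,2,5,50,95]),M.sum())
E
```

```text
top stamp -0.0016407163661511077 0.023681178765250662 -0.22405256895292988 -0.1988283861807801 0.0738664242157917
top calc -0.2497883931135099 -0.10756242818395965 -0.29799231672005455 -0.21195609116200842 0.02360454637716325
side stamp -0.002724549969081258 0.0240541959117504 -0.23097007506307252 -0.2039227412368975 0.07310059152803439
side calc -0.25027974216760424 -0.10795519765649847 -0.3037056008824043 -0.21672661222651352 0.021432673739423702
16.65 [0.59736413 0.01427953 0.06953272] 0.0004584438759677793 [-0.17010659  0.32470497 -0.73772821]
tcp box (np.float64(-0.07176662144396158), np.float64(-0.0008877391304678978))
panel top x [-0.06044556 -0.06004594 -0.05989653 -0.05821541 -0.04924584] 304
```

>>> {"api": "servo_tool", "payload": {"steps": [{"tx": 0.3, "ty": 0.05, "tz": 0, "yaw": 0, "claw": 0}, {"tx": 0.49, "ty": 0.08, "tz": 0, "yaw": 0, "claw": 0}, {"tx": 0.49, "ty": 0.08, "tz": 0, "yaw": 0, "claw": 0}, {"tx": 0.49, "ty": 0.08, "tz": 0, "yaw": 0, "claw": 0}, {"tx": 0.49, "ty": 0.08, "tz": 0, "yaw": 0, "claw": 0}, {"tx": 0.49, "ty": 0.08, "tz": 0, "yaw": 0, "claw": 0}, {"tx": 0.49, "ty": 0.08, "tz": 0, "yaw": 0, "claw": 0}, {"tx": 0.4, "ty": 0.07, "tz": 0, "yaw": 0, "claw": 0}, {"tx": 0.4, "ty": 0.07, "tz": 0, "yaw": 0, "claw": 0}, {"tx": 0.3, "ty": 0.05, "tz": 0, "yaw": 0, "claw": 0}, {"tx": 0.3, "ty": 0.05, "tz": 0, "yaw": 0, "claw": 0}, {"tx": 0.2, "ty": 0.03, "tz": 0, "yaw": 0, "claw": 0}, {"tx": 0.2, "ty": 0.03, "tz": 0, "yaw": 0, "claw": 0}, {"tx": 0.2, "ty": 0.03, "tz": 0, "yaw": 0, "claw": 0}, {"tx": 0.1, "ty": 0.02, "tz": 0, "yaw": 0, "claw": 0}, {"tx": 0.1, "ty": 0.02, "tz": 0, "yaw": 0, "claw": 0}, {"tx": 0.1, "ty": 0.02, "tz": 0, "yaw": 0, "claw": 0}]}}

```text
time_s: 18.4
position: [0.6518, 0.0237, 0.0693]
tool_rot: [[-0.986, -0.167, -0.0], [-0.167, 0.986, -0.0], [0.0, 0.0, -1.0]]
ft_force: [-1.7, -0.9, 0.9]
grip_width: 0.0
gripper_force: 1.3
```

>>> {"api": "servo_tool", "payload": {"steps": [{"tx": 0.1, "ty": 0.02, "tz": 0, "yaw": 0, "claw": 0}, {"tx": 0.1, "ty": 0.02, "tz": 0, "yaw": 0, "claw": 0}, {"tx": 0.1, "ty": 0.02, "tz": 0, "yaw": 0, "claw": 0}, {"tx": 0.1, "ty": 0.01, "tz": 0, "yaw": 0, "claw": 0}]}}

```text
time_s: 18.8
position: [0.6552, 0.0243, 0.0693]
tool_rot: [[-0.986, -0.167, -0.002], [-0.167, 0.986, -0.0], [0.002, 0.0, -1.0]]
ft_force: [-10.4, -1.2, 5.1]
grip_width: -0.0001
gripper_force: 1.2
```

>>> {"api": "servo_tool", "payload": {"steps": [{"tx": 0.05, "ty": 0.01, "tz": 0, "yaw": 0, "claw": 0}, {"tx": 0.05, "ty": 0.01, "tz": 0, "yaw": 0, "claw": 0}]}}

```text
time_s: 19.0
position: [0.6551, 0.0244, 0.0693]
tool_rot: [[-0.986, -0.167, -0.005], [-0.167, 0.986, -0.001], [0.005, 0.0, -1.0]]
ft_force: [-14.9, -4.1, 6.6]
grip_width: -0.0002
gripper_force: 1.3
```

The panel has reached its stop (force rising, no advance). I'll back off, lift and look.

>>> {"api": "servo_tool", "payload": {"steps": [{"tx": -0.3, "ty": -0.05, "tz": 0, "yaw": 0, "claw": 0}, {"tx": -1, "ty": -0.17, "tz": 0, "yaw": 0, "claw": 0}, {"tx": -2, "ty": -0.33, "tz": 0, "yaw": 0, "claw": 0}, {"tx": -3, "ty": -0.5, "tz": 0, "yaw": 0, "claw": 0}, {"tx": -3, "ty": -0.5, "tz": 0, "yaw": 0, "claw": 0}, {"tx": -3, "ty": -0.5, "tz": 2, "yaw": 0, "claw": 0}, {"tx": -3, "ty": -0.5, "tz": 3, "yaw": 0, "claw": 0}, {"tx": -3, "ty": -0.5, "tz": 3, "yaw": 0, "claw": 0}, {"tx": -3, "ty": -0.5, "tz": 3, "yaw": 0, "claw": 0}, {"tx": 0, "ty": 0, "tz": 0, "yaw": 0, "claw": 0}, {"tx": 0, "ty": 0, "tz": 0, "yaw": 0, "claw": 0}]}}

```text
time_s: 20.1
position: [0.4443, -0.011, 0.1799]
tool_rot: [[-0.986, -0.166, 0.003], [-0.166, 0.986, -0.001], [-0.003, -0.001, -1.0]]
ft_force: [0.7, 0.6, -1.0]
grip_width: -0.0004
gripper_force: 0.0
```

```bash
python3 - <<'E'
import sys;sys.argv=["m","c6"]
from m import *
for n in("side","top"):
    im,P,mm,f=cam(n);x,y=tobox(P);z=P[...,2]
    for lo,hi in((.07,.084),(.089,.094)):
        M=(z>lo)&(z<hi)&(x<.02)&(x>-.1)&(abs(y)<.15)
        if M.sum(): print(n,lo,np.percentile(x[M],[0,5,50]),M.sum())
    M=(abs(z-.095)<.003)&(x<.05)&(x>-.1)&(abs(y)<.15);print(n,"box top edge",np.percentile(x[M],[0,1]))
E
```

```text
top stamp -0.0017645531610432726 0.02394494161831658 -0.22464972462413227 -0.19888756058928583 0.07447434496284533
top calc -0.2498487426500059 -0.10721318291498318 -0.29870924425637474 -0.21209030497214723 0.023243842773173595
side stamp -0.002574496459445076 0.02361633564697437 -0.2313270568644114 -0.20449928522183927 0.07228145761446614
side calc -0.2503290879014994 -0.1078363318332728 -0.3033506577470603 -0.21628074621922455 0.02120574282339005
20.2 [ 0.44440956 -0.010796    0.17862154] 2.505560806584976e-05 [ 0.97768905 -0.367834   -0.28642517]
side 0.07 [-0.00409113 -0.00301916 -0.00204115] 309
side 0.089 [-0.00089438 -0.00020268  0.00118713] 146
side box top edge [-1.03850543e-03 -1.21995954e-05]
top 0.07 [-0.00367731 -0.00243966 -0.0017272 ] 199
top 0.089 [-0.00082577  0.00065292  0.00842695] 316
top box top edge [-8.90982336e-05  8.12630550e-04]
```

View pics/c6.png

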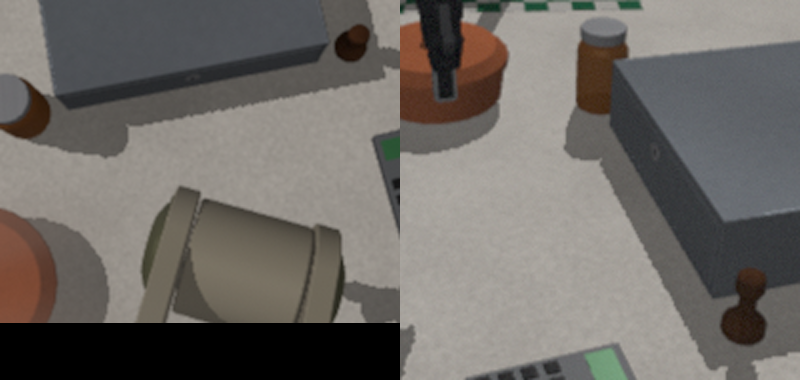

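The drawer is shut and the surroundings are unmoved. One check remains: whether the roughly 2 mm offset of the panel is real, using the box frame strips beside it (|y| > 0.16) at the same height.

```bash
python3 - <<'E'
from h import *
import sys;sys.argv=["m","c7"]
from m import tobox
a=[];im=None
for n in("side","top"):
    Z=[cam(n) for _ in range(4)];P=np.nanmedian([q[1] for q in Z],0);x,y=tobox(P);z=P[...,2]
    for lo,hi in((.015,.03),(.03,.05),(.05,.07),(.07,.082),(.082,.086),(.086,.089),(.089,.093)):
        r=[]
        for s in((-.1685,-.162),(-.158,-.1),(-.05,.05),(.1,.158),(.162,.1685)):
            M=(z>lo)&(z<hi)&(x<.008)&(x>-.05)&(y>s[0])&(y<s[1])
            r.append((round(1e3*float(np.median(x[M])),1),int(M.sum())) if M.any() else None)
        print(n,lo,r)
E
```

```text
top stamp -0.002029328436891053 0.02428026014300151 -0.22474889101787263 -0.19869063593315833 0.07302991340986265
top calc -0.24982544612713523 -0.10746258745290815 -0.2971765617576705 -0.21206614175423555 0.023110530161547183
side stamp -0.0028933866675751943 0.02315226201823172 -0.23053608075079887 -0.2047364944132486 0.07309447818687409
side calc -0.2504520002407884 -0.10803119591967747 -0.30344665093938844 -0.21549407060032488 0.021308180845139524
20.4 [ 0.44411799 -0.01075327  0.17847214] -2.1488684156034195e-05 [-0.18320825  0.60597348 -0.16489396]
side 0.015 [(0.3, 17), (-1.9, 80), (-2.0, 93), (-2.0, 37), (0.9, 2)]
side 0.03 [(0.3, 25), (-1.9, 105), (-2.0, 135), (-2.2, 52), None]
side 0.05 [(0.3, 22), (-1.9, 111), (-2.1, 130), (-2.2, 54), None]
side 0.07 [(0.1, 16), (-1.9, 70), (-2.1, 87), (-2.2, 32), (0.4, 2)]
side 0.082 [(-0.2, 6), (-0.8, 54), (-1.5, 58), (-0.8, 26), None]
side 0.086 [(2.1, 1), (1.2, 18), (1.0, 29), (1.4, 10), None]
side 0.089 [(0.8, 1), (0.6, 16), (0.6, 18), (0.2, 7), None]
top 0.015 [(0.9, 4), (-1.7, 32), (-1.8, 49), (-1.7, 31), (0.9, 3)]
top 0.03 [(0.9, 4), (-1.7, 40), (-1.8, 75), (-1.8, 42), (0.7, 4)]
top 0.05 [(1.1, 5), (-1.8, 47), (-1.7, 71), (-1.8, 45), (0.9, 5)]
top 0.07 [(0.7, 2), (-1.8, 30), (-1.8, 59), (-1.8, 30), (0.8, 3)]
top 0.082 [(1.2, 2), (-0.4, 36), (-0.7, 55), (-1.1, 30), (1.0, 1)]
top 0.086 [None, (-0.1, 12), (0.2, 28), (0.1, 19), None]
top 0.089 [(0.8, 1), (0.9, 7), (0.8, 9), (0.8, 6), (0.3, 1)]
```

The panel really is about 2.4 mm proud of the frame strips. The finger probably met the box lip (86–95 mm up) above the pads before the drawer was home. I'll push again higher, with the tips at about 70 mm, so that only the narrow pad faces the panel and lip.

>>> {"api": "servo_tool", "payload": {"steps": [{"tx": 0, "ty": 0, "tz": -3, "yaw": 0, "claw": 0}, {"tx": 0, "ty": 0, "tz": -3, "yaw": 0, "claw": 0}, {"tx": 0, "ty": 0, "tz": -2.9, "yaw": 0, "claw": 0}, {"tx": 2.5, "ty": 0.42, "tz": 0, "yaw": 0, "claw": 0}, {"tx": 2.5, "ty": 0.42, "tz": 0, "yaw": 0, "claw": 0}, {"tx": 2.5, "ty": 0.42, "tz": 0, "yaw": 0, "claw": 0}, {"tx": 2.5, "ty": 0.42, "tz": 0, "yaw": 0, "claw": 0}, {"tx": 2.5, "ty": 0.42, "tz": 0, "yaw": 0, "claw": 0}, {"tx": 2.5, "ty": 0.42, "tz": 0, "yaw": 0, "claw": 0}, {"tx": 2.5, "ty": 0.42, "tz": 0, "yaw": 0, "claw": 0}, {"tx": 1.5, "ty": 0.25, "tz": 0, "yaw": 0, "claw": 0}, {"tx": 0.5, "ty": 0.08, "tz": 0, "yaw": 0, "claw": 0}, {"tx": 0, "ty": 0, "tz": 0, "yaw": 0, "claw": 0}, {"tx": 0, "ty": 0, "tz": 0, "yaw": 0, "claw": 0}]}}

```text
time_s: 22.2
position: [0.6381, 0.0218, 0.0902]
tool_rot: [[-0.986, -0.167, -0.001], [-0.167, 0.986, 0.0], [0.001, 0.0, -1.0]]
ft_force: [0.2, 1.0, 0.3]
grip_width: -0.0002
gripper_force: 0.0
```

>>> {"api": "servo_tool", "payload": {"steps": [{"tx": 0.4, "ty": 0.07, "tz": 0, "yaw": 0, "claw": 0}, {"tx": 0.4, "ty": 0.07, "tz": 0, "yaw": 0, "claw": 0}, {"tx": 0.4, "ty": 0.07, "tz": 0, "yaw": 0, "claw": 0}, {"tx": 0.2, "ty": 0.03, "tz": 0, "yaw": 0, "claw": 0}, {"tx": 0.1, "ty": 0.02, "tz": 0, "yaw": 0, "claw": 0}, {"tx": 0.1, "ty": 0.02, "tz": 0, "yaw": 0, "claw": 0}, {"tx": 0.1, "ty": 0.02, "tz": 0, "yaw": 0, "claw": 0}]}}

```text
time_s: 22.9
position: [0.6555, 0.0248, 0.0903]
tool_rot: [[-0.986, -0.167, -0.001], [-0.167, 0.986, -0.0], [0.001, 0.0, -1.0]]
ft_force: [-3.0, -0.4, 1.2]
grip_width: 0.0005
gripper_force: 1.3
```

>>> {"api": "servo_tool", "payload": {"steps": [{"tx": 0.1, "ty": 0.02, "tz": 0, "yaw": 0, "claw": 0}, {"tx": 0.1, "ty": 0.01, "tz": 0, "yaw": 0, "claw": 0}]}}

```text
time_s: 23.1
position: [0.6575, 0.0251, 0.0903]
tool_rot: [[-0.986, -0.167, -0.001], [-0.167, 0.986, 0.0], [0.001, 0.0, -1.0]]
ft_force: [-4.5, -1.0, 1.0]
grip_width: -0.0003
gripper_force: 3.0
```

The drawer now goes past the earlier sticking place.

>>> {"api": "servo_tool", "payload": {"steps": [{"tx": 0.05, "ty": 0.01, "tz": 0, "yaw": 0, "claw": 0}, {"tx": 0.05, "ty": 0.01, "tz": 0, "yaw": 0, "claw": 0}]}}

```text
time_s: 23.3
position: [0.6576, 0.0252, 0.0902]
tool_rot: [[-0.986, -0.167, -0.004], [-0.167, 0.986, -0.0], [0.004, 0.0, -1.0]]
ft_force: [-11.5, -1.3, 5.9]
grip_width: 0.0003
gripper_force: 5.3
```

>>> {"api": "servo_tool", "payload": {"steps": [{"tx": -0.3, "ty": -0.05, "tz": 0, "yaw": 0, "claw": 0}, {"tx": -1, "ty": -0.17, "tz": 0, "yaw": 0, "claw": 0}, {"tx": -2, "ty": -0.33, "tz": 0, "yaw": 0, "claw": 0}, {"tx": -3, "ty": -0.5, "tz": 0, "yaw": 0, "claw": 0}, {"tx": -3, "ty": -0.5, "tz": 0, "yaw": 0, "claw": 0}, {"tx": -3, "ty": -0.5, "tz": 2, "yaw": 0, "claw": 0}, {"tx": -3, "ty": -0.5, "tz": 3, "yaw": 0, "claw": 0}, {"tx": -3, "ty": -0.5, "tz": 3, "yaw": 0, "claw": 0}, {"tx": 0, "ty": 0, "tz": 0, "yaw": 0, "claw": 0}, {"tx": 0, "ty": 0, "tz": 0, "yaw": 0, "claw": 0}]}}

```text
time_s: 24.3
position: [0.4762, -0.0053, 0.171]
tool_rot: [[-0.986, -0.166, 0.003], [-0.166, 0.986, -0.0], [-0.003, -0.001, -1.0]]
ft_force: [0.1, -0.2, 0.2]
grip_width: -0.0003
gripper_force: 0.0
```

```bash
python3 - <<'E'
from h import *
import sys;sys.argv=["m","c8"]
from m import tobox
for n in("side","top"):
    Z=[cam(n) for _ in range(4)];P=np.nanmedian([q[1] for q in Z],0);x,y=tobox(P);z=P[...,2]
    for lo,hi in((.015,.03),(.03,.05),(.05,.07),(.07,.082)):
        r=[]
        for s in((-.1685,-.162),(-.158,-.1),(-.05,.05),(.1,.158),(.162,.1685)):
            M=(z>lo)&(z<hi)&(x<.008)&(x>-.05)&(y>s[0])&(y<s[1])
            r.append((round(1e3*float(np.median(x[M])),1),int(M.sum())) if M.any() else None)
        print(n,lo,r)
E
```

```text
top stamp -0.0022552026329028807 0.024080811278305646 -0.22425342949371468 -0.1963796457452783 0.0737101605473609
top calc -0.2497732203402095 -0.10743164635689238 -0.2975588492033558 -0.2117883091115639 0.02294542877399297
side stamp -0.0029473664584749428 0.023775426363420477 -0.23136505266329663 -0.204261393587334 0.07221556749936764
side calc -0.2503182878179403 -0.10775889748397635 -0.3041089953815037 -0.21688314028201472 0.020909260214631575
24.4 [ 0.47628518 -0.00511969  0.1697085 ] -5.089152743401952e-06 [0.33845338 0.2177316  0.37717375]
side 0.015 [(1.4, 8), (0.5, 81), (0.4, 93), (0.3, 41), (0.3, 2)]
side 0.03 [(1.0, 17), (0.5, 108), (0.4, 134), (0.3, 48), None]
side 0.05 [(1.3, 14), (0.5, 115), (0.3, 133), (0.2, 54), (1.7, 1)]
side 0.07 [(1.0, 10), (0.4, 71), (0.4, 90), (0.4, 34), None]
top 0.015 [(1.2, 5), (0.8, 31), (0.7, 51), (0.6, 29), (1.5, 4)]
top 0.03 [(0.8, 4), (0.7, 44), (0.6, 74), (0.7, 40), (0.9, 5)]
top 0.05 [(1.2, 5), (0.8, 46), (0.6, 72), (0.7, 51), (1.7, 7)]
top 0.07 [(1.2, 3), (0.7, 29), (0.6, 58), (0.7, 27), (1.0, 3)]
```

The panel is now flush with the frame, within 0.5 mm, and the robot is clear.

```bash
python3 -c "
from rig import env
print(env.close_job())"
```

```text
the job is handed in; nothing more can be done
None
```

All four note clips were tipped down on their notes, the drawer was then pushed fully home until its front was flush with the box to about 0.5 mm (a first push stopped about 2 mm short), the stamp and calculator measured unmoved and the jar and warmer looked unmoved in the pictures, and the job is handed in.

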